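# Draw the unlocked filter slide from its holder

## Robot

A 7-joint arm with a two-finger parallel gripper is mounted at the origin on a cart in front of the work surface, level with it; the furniture and walls round the work are solid. World frame = base frame: x ahead of the robot, y to its left, z up, the work surface at z = 0. Lengths are in m, angles in rad, forces in N, time in s.
With the tool pointing down it reaches from about 0.4 to 0.875 m from the base axis. Payload 6.5 kg.
Tool frame: the origin (TCP) lies at the very end of the fingers, on their centre line; the grasp point (between the pads) lies 19 mm behind it (robot.grip_depth is the distance from the TCP to the grasp point, in m); z points along the fingers, y is the line along which they close (so a half turn about z gives the same grasp; the last joint's range is limited). The gripper opens to 85 mm and grips with 20 to 120 N. Pads are 22 mm wide; open, the fingers measure 114 mm over their backs; the gripper's body (76 mm by 85 mm) begins 54 mm behind the grasp point. The pads swing forward as they close: fully open they stand 13 mm farther back than shut.
Start: joints at [-1.333, 0.536, -0.004, 1.538, 0.003, 1.067, -0.071], TCP at [0.194, 0.62, 0.231] pointing down, gripper open.
Joint ranges: [-2.7, 2.7], [-0.37, 2.16], [-1.27, 1.26], [0.24, 2.4], [-1.31, 4.45], [0.19, 1.91], [-2.76, 2.76]. Speed limits (rad/s): [2.39, 2.39, 3.14, 3.14, 3.14, 3.14, 3.14].

## Interface

Orientations are given as a rotation vector (axis times angle).
In Python, from plant import get_state, grab_frame, camera_model, ticket, spotter, robot gives the robot as it stands.
- The arm moves only by the tool carry_out, never from a script. Its argument "targets" is a list of rows, each a list of 7 numbers: the shift along the tool's x, y, z in mm, then the turn, a rotation vector about the tool's x, y, z in rad, then the opening in per cent of the stroke, from 0 (shut) to 100 (fully open). In form: [[dx, dy, dz, rx, ry, rz, grip], ...]. A call has 1 to 12 rows; each row is the pose to reach, as a shift and turn from the pose commanded when the call began, along the tool's axes at that moment; what a row does not reach only later rows make up. A row lasts 1/10 s, in which the tool goes at most 50 mm and 8.59 degrees, less where a joint would pass 70% of its speed; a pose out of reach is approached as far as the arm can. A call with a gripper value outside its range is refused whole. The fingers move at their own pace and stop on an object; "squeeze" is the grip in N (left out, the last holds). Time passes only in rows, so rows that repeat a pose let the fingers close. It gives the time, the measured TCP pose, the force, the opening and the grip force at its end, in the units of the state.
- get_state(): the state, without advancing time (a new reading comes with each control period).
- grab_frame(name): name is "scene" or "side" or "wrist"; returns the picture (420x560x3 uint8, red, green, blue); there is no depth.
- camera_model(name): a dict with "K" (3x3 intrinsics, pixels), "k1" (the pictures are not rectified: a ray, as slopes to the right and down, at radius r is drawn at 1 + k1 r^2 times it, then the intrinsics apply), "position" and "rotation" of the camera in the world; the wrist camera has in their place "hand_eye" (4x4, takes a point from camera to tool coordinates, whose origin is the TCP and whose axes are the flange's). Camera axes: x right, y up, looking along -z (the intrinsics and any distortion apply to the point x, -y, -z); pixel columns grow to the right and rows downward; lengths in m; the calibration is good to about 2 mm. A picture is of the moment at which its call begins: read the wrist's pose just before it. camera_model takes no time and is no camera call.
- ticket.sign_off(): hands the job in; it is judged then, once.
Trained networks look in the newest picture that a camera, given by its name, has taken for a name from the list of things; names that differ only in an ending like _2 or _b are one class to them, and where a whole thing is asked for, a point or a joint stands for the part that bears it (a point fixed in the world has none). Each returns a list of dicts, best first, with "score" (0 to 1); they miss things now and then, are a little off and sometimes report something else, mostly with a low value. They report only what shows in the picture. A call takes as long as a camera call.
- spotter.boxes_of(camera, label): "centre" ([x, y, z] in m, in world coordinates, good to about 4 mm: the middle of the surface that is visible of it).
The state is a dict: "clock": time; "q": joint angles; "dq": joint speeds; "joint_efforts": joint torques, N m; "position": TCP position; "eef_rot": TCP orientation; "wrist_force": force on the tool from outside, world axes, zero at the start; "wrist_torque": the same for the moment, N m; "opening": opening from 0.0 (shut) to 1.0 (fully open); "gripper_force": force on a finger pad.
Only numpy, scipy, OpenCV 4.12 (cv2) and the standard library are available. Lean on these libraries where they do the work, as an engineer would, in place of code of your own. Each camera call takes 0.05 s, during which the arm holds its last target. There are 200 camera calls.

## Task

One of the two filter slides in the holder is still held by its lock screw and has only up to about a centimetre of play; from outside they look alike, so feel gently which one is free. Draw the free slide toward the front by its lug, level and straight, until its tail is completely out of the housing and it lies flat and straight on the rest in front; leave the locked slide in its channel without forcing it, and do not disturb the jars and the marker standing round the work.

Things in the scene. Friction and masses are not known exactly. Their poses are not given: they have to be found in the camera images.
- holder: fixed filter-slide holder: grey housing 90 deep x 122 wide x 29.5 mm high, two black lens collars on its roof up to 40 mm high, on a 10 mm base plate. Origin: on the worktop under the middle of the front face; x points into the housing, y left, z up. One lock screw (hidden, either one; both heads look alike) holds its slide: that one moves 1 to 12 mm, then stops dead
- channel_left (a point): middle of the mouth of the left channel (holder y = +0.029), on its floor, 10 mm above the worktop, at the housing's front face; axes as the holder's. Channel 49.5 wide, 11.5 mm high, 80 mm deep, level: 1.5 mm play, so a slide pulled off its middle line, askew or lifted binds. The free slide runs with 1 to 6 N when it does not bind
- channel_right (a point): the same point of the right channel (holder y = -0.029)
- rest_end (a point): middle of the front end of the rest. The rest is the base plate in front of the housing: flat, level with the channel floors, 145 mm long from the face to this point. Here a dark stop strip stands 6 mm proud, 8 mm thick: a slide drawn up to it has its tail 20 mm clear of the housing
- slide_red: loose flat filter slide, steel plate 125 (x) x 48 (y) x 10 mm, with a red lug across its front end and a red filter disc, 0.16-0.30 kg, in the holder's left (+y) channel. Origin: under the middle of its TAIL edge (inside the housing); the plate runs from there to its own -x, z up. At the start its tail is 67 to 79 mm behind the housing's face
- slide_blue: loose flat filter slide, steel plate 125 (x) x 48 (y) x 10 mm, with a blue lug across its front end and a blue filter disc, 0.16-0.30 kg, in the holder's right (-y) channel. Origin: under the middle of its TAIL edge (inside the housing); the plate runs from there to its own -x, z up. At the start its tail is 67 to 79 mm behind the housing's face
- slide_red_lug (a point): middle of the back face of the red lug (faces the housing; fingertips hook it here to pull). The lug is an upright plate 8 mm thick (x), 48 mm wide (y), 24 mm higher than the slide's upper face; this point is 12 mm above that upper face, 22 mm above the underside. Gap from here to the housing's face at the start: 38 to 50 mm
- slide_blue_lug (a point): middle of the back face of the blue lug (faces the housing; fingertips hook it here to pull). The lug is an upright plate 8 mm thick (x), 48 mm wide (y), 24 mm higher than the slide's upper face; this point is 12 mm above that upper face, 22 mm above the underside. Gap from here to the housing's face at the start: 38 to 50 mm
- jar_grey: bystander: small clear jar, 47 mm across, 46 mm high, origin under its middle
- jar_brown: bystander: small brown jar, 35 mm across, 56 mm high, origin under its middle
- marker: bystander: white marker with a blue cap lying on the worktop, 134 x 15 x 14 mm, origin under its middle

How it is judged:
On the way:
1. one slide is drawn half out of the housing, level and straight in its channel (((x of slide_red in the frame of holder between 0 and 0.045 m and angle between the x axis of slide_red and the x axis of holder, either way round below 0.1 rad and angle between slide_red's own z axis and vertical below 0.08 rad) or (x of slide_blue in the frame of holder between 0 and 0.045 m and angle between the x axis of slide_blue and the x axis of holder, either way round below 0.1 rad and angle between slide_blue's own z axis and vertical below 0.08 rad))), for 0.1 s.
At the end, for the whole second after the job is handed in: the free slide lies at rest flat on the rest (tilt under 0.05 rad, origin 7 to 14 mm above the worktop), straight with the holder within 0.2 rad, its tail 2 to 35 mm in front of the housing's face; the locked slide is still in its channel, its tail more than 55 mm behind the face, at rest (((x of slide_red in the frame of holder between -0.035 and -0.002 m and z of slide_red in the frame of holder between 0.007 and 0.014 m and angle between slide_red's own z axis and vertical below 0.05 rad and angle between the x axis of slide_red and the x axis of holder, either way round below 0.2 rad and linear speed of each of slide_red, slide_blue below 0.01 m/s and x of slide_blue in the frame of holder above 0.055 m) or (x of slide_blue in the frame of holder between -0.035 and -0.002 m and z of slide_blue in the frame of holder between 0.007 and 0.014 m and angle between slide_blue's own z axis and vertical below 0.05 rad and angle between the x axis of slide_blue and the x axis of holder, either way round below 0.2 rad and linear speed of each of slide_blue, slide_red below 0.01 m/s and x of slide_red in the frame of holder above 0.055 m))); the robot touches nothing.
It fails at once if a slide is forced: pulled or pushed by the fingers with more than 30 N (contact force between the fingers and slide_red above 30 N or contact force between the fingers and slide_blue above 30 N).
It fails at once if a slide is tipped more than 0.15 rad from level (angle between any of slide_red, slide_blue's own z axis and vertical above 0.15 rad).
It fails at once if a bystander (grey jar, brown jar, marker) is moved more than 30 mm (distance of any of jar_grey, jar_brown, marker from where it was at the start of the episode above 0.03 m).
It also fails if it takes over 43 s, if anything falls off the work surface, if the arm or the gripper's body presses on something with over 40 N, if the wrist force passes 120 N, or if a joint passes its speed limit or range.

## Working session

There is one attempt and no reset: what is moved stays moved. The work goes in short steps, Python scripts to look and compute and a tool call to move; the robot and the scene stay as the last step left them, time stands still between calls to the robot, and variables do not carry over. Pictures are saved under pics/ and viewed, at most 10 in all, crops included, and the job is handed in when it is done.

Besides the shell and the picture viewer there is one more tool, called after "Emit:" by a JSON object that holds its "api" and its "payload". carry_out: Moves the arm, as the interface text tells. Its arguments: {"type":"object","properties":{"targets":{"type":"array","items":{"type":"array","items":{"type":"number"}}},"squeeze":{"type":"number"}},"required":["targets"]}

```bash
mkdir -p pics; ls; python3 - <<'E'
from plant import *
import cv2
s=get_state();print({k:s[k] for k in('clock','position','eef_rot','opening','wrist_force')})
for c in('scene','side'):
    im=grab_frame(c);cv2.imwrite(f'pics/{c}0.png',im[:,:,::-1])
    for l in('holder','slide_red','slide_blue','slide_red_lug','slide_blue_lug','rest_end','channel_left','jar_grey','jar_brown','marker'):
        try:print(c,l,[(b['centre'],round(b['score'],2)) for b in spotter.boxes_of(c,l)[:2]])
        except Exception as e:print(c,l,e)
for c in('scene','side','wrist'):print(camera_model(c))
E
```

```text
pics
{'clock': 0.0, 'position': array([0.19426411, 0.61962056, 0.23040416]), 'eef_rot': array([-4.75288760e-01, -3.10528289e+00,  2.78607808e-03]), 'opening': 0.9962176620244605, 'wrist_force': array([-0.41208036, -0.85005399, -1.24385684])}
scene holder [([0.5426, -0.3622, 0.0109], 0.8)]
scene slide_red [([0.5561, -0.3283, 0.0189], 0.55)]
scene slide_blue [([0.5643, -0.3855, 0.0197], 0.85)]
scene slide_red_lug [([0.5558, -0.3247, 0.0172], 0.94), ([0.5823, 0.0569, 0.033], 0.65)]
scene slide_blue_lug [([0.69, -0.1433, 0.0376], 0.67), ([0.5645, -0.3803, 0.0207], 0.58)]
scene rest_end [([0.5434, -0.3639, 0.0052], 0.79)]
scene channel_left [([0.543, -0.3658, 0.0114], 0.84)]
scene jar_grey [([0.5801, 0.0604, 0.0335], 0.53)]
scene jar_brown [([0.6911, -0.1448, 0.0379], 0.62)]
scene marker [([0.4729, 0.1673, 0.0122], 0.47)]
side holder [([0.5902, -0.3155, 0.0159], 0.88)]
side slide_red [([0.5465, -0.3101, 0.0189], 0.7)]
side slide_blue [([0.5592, -0.377, 0.0187], 0.45)]
side slide_red_lug []
side slide_blue_lug [([0.564, -0.3723, 0.018], 0.55)]
side rest_end [([0.5923, -0.3181, 0.0111], 0.8
[... 689 characters left out ...]
 1.        ]]), 'k1': 0.009762560984305545, 'position': array([0.62392589, 0.80975555, 0.59792789]), 'rotation': array([0.03333711, 1.5078711 , 2.66753514])}
{'K': array([[317.96640649,   0.        , 277.08387102],
       [  0.        , 317.96640649, 211.12598919],
       [  0.        ,   0.        ,   1.        ]]), 'k1': -0.03468886431814501, 'hand_eye': array([[ 3.92336759e-04,  9.57678256e-01,  2.87840587e-01,
         7.24711671e-02],
       [ 9.99999917e-01, -3.42859079e-04, -2.22303747e-04,
        -3.91512552e-04],
       [-1.14206706e-04,  2.87840650e-01, -9.57678311e-01,
        -1.42645406e-01],
       [ 0.00000000e+00,  0.00000000e+00,  0.00000000e+00,
         1.00000000e+00]])}
```

View images.

View pics/scene0.png

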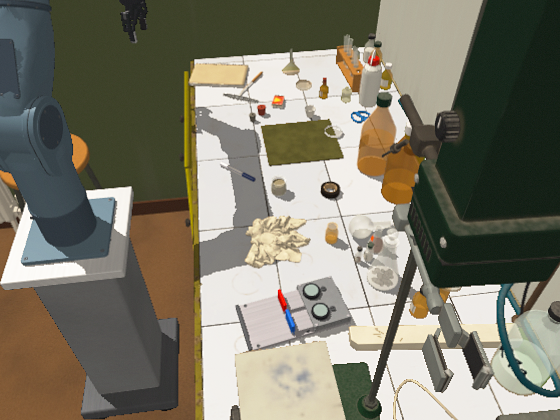

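View pics/side0.png

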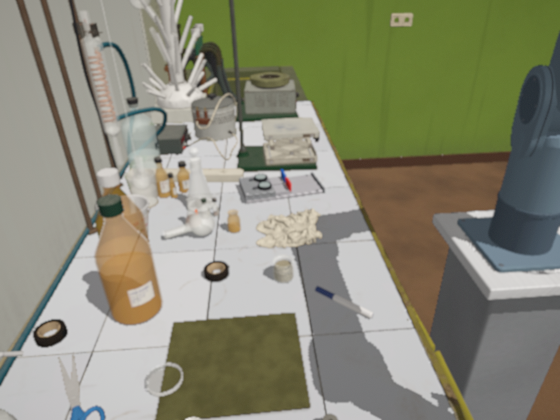

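```bash
python3 - <<'E'
import cv2
im=cv2.imread('pics/scene0.png')[265:360,225:370]
cv2.imwrite('pics/crop.png',cv2.resize(im,None,fx=5,fy=5,interpolation=cv2.INTER_CUBIC))
E
cat > h.py <<'E'
import numpy as np,cv2
from scipy.spatial.transform import Rotation as R
from plant import *
def pose(c,s=None):
    m=camera_model(c)
    if 'position' in m: return m,np.array(m['position']),R.from_rotvec(m['rotation']).as_matrix()
    T=np.eye(4);T[:3,:3]=R.from_rotvec(s['eef_rot']).as_matrix();T[:3,3]=s['position']
    T=T@m['hand_eye'];return m,T[:3,3],T[:3,:3]
def ray(c,px,z,s=None):
    m,p,Q=pose(c,s);K=m['K'];d=np.array([(px[0]-K[0,2])/K[0,0],(px[1]-K[1,2])/K[1,1]])
    u=d.copy()
    for _ in range(10):u=d/(1+m['k1']*(u@u))
    v=Q@np.array([u[0],-u[1],-1]);return p+v*(z-p[2])/v[2]
def proj(c,X,s=None):
    m,p,Q=pose(c,s);K=m['K'];v=(np.asarray(X)-p)@Q;u=np.stack([v[:,0],-v[:,1]],1)/-v[:,2:]
    u=u*(1+m['k1']*(u**2).sum(1,keepdims=True));return u*[K[0,0],K[1,1]]+[K[0,2],K[1,2]]
E
```

```text
(no output)
```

View pics/crop.png

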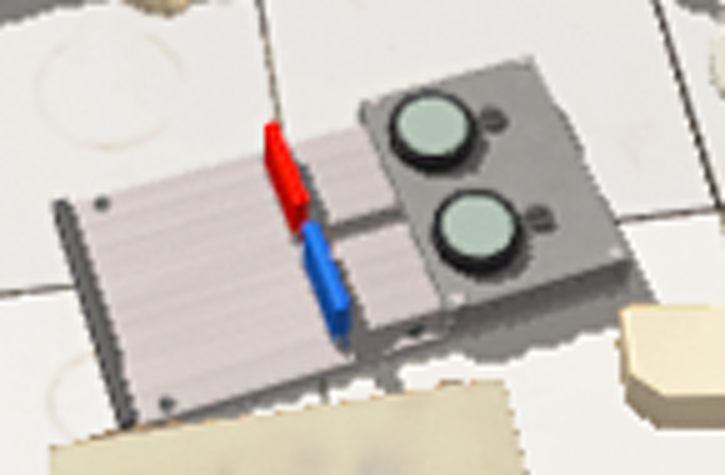

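```bash
python3 - <<'E'
from h import *
P={}
for n,(u,v),z in[('stopL',(58,203),.016),('stopR',(120,425),.016),('hFL',(362,108),.0295),('hBL',(530,60),.0295),('hBR',(632,258),.0295),('redtopL',(272,123),.044),('redtopR',(304,228),.044),('bluetopL',(308,225),.044),('bluetopR',(346,328),.044)]:
    P[n]=ray('scene',(225+(u+.5)/5,265+(v+.5)/5),z);print(n,P[n].round(4))
# fit holder pose
L={'stopL':(-.149,.061),'stopR':(-.149,-.061),'hFL':(0,.061),'hBL':(.09,.061),'hBR':(.09,-.061)}
A=np.array([L[k] for k in L]);B=np.array([P[k][:2] for k in L])
a,b=A-A.mean(0),B-B.mean(0);th=np.arctan2((a[:,0]*b[:,1]-a[:,1]*b[:,0]).sum(),(a*b).sum())
c,s=np.cos(th),np.sin(th);Q=np.array([[c,-s],[s,c]]);o=B.mean(0)-Q@A.mean(0)
print('yaw',th,'o',o,'res',(A@Q.T+o-B).round(4).tolist())
for k in P:
    print(k,((P[k][:2]-o)@Q).round(4))
st=get_state();Rt=R.from_rotvec(st['eef_rot']).as_matrix();print(Rt.round(3))
E
```

```text
stopL [ 0.4321 -0.3168  0.016 ]
stopR [ 0.4506 -0.4346  0.016 ]
hFL [ 0.5805 -0.2922  0.0295]
hBL [ 0.6659 -0.2754  0.0295]
hBR [ 0.6889 -0.3906  0.0295]
redtopL [ 0.5353 -0.3051  0.044 ]
redtopR [ 0.542  -0.3639  0.044 ]
bluetopL [ 0.544  -0.3626  0.044 ]
bluetopR [ 0.5529 -0.417   0.044 ]
yaw 0.1756052840567079 o [ 0.58894827 -0.34981242] res [[-0.0005, 0.001], [0.0023, -0.0014], [-0.0022, 0.0025], [0.001, 0.0014], [-0.0006, -0.0035]]
stopL [-0.1487  0.0599]
stopR [-0.151  -0.0593]
hFL [0.0017 0.0582]
hBL [0.0888 0.0598]
hBR [ 0.0912 -0.0577]
redtopL [-0.045   0.0534]
redtopR [-0.0487 -0.0057]
bluetopL [-0.0465 -0.0048]
bluetopR [-0.0472 -0.0598]
[[-0.954  0.299  0.   ]
 [ 0.299  0.954  0.   ]
 [-0.     0.    -1.   ]]
```

Emit:
{"api": "carry_out", "payload": {"targets": [[-432,-357,0,0,0,1.4,0],[-432,-357,0,0,0,1.4,0],[-432,-357,0,0,0,1.4,0],[-432,-357,0,0,0,1.4,0],[-432,-357,0,0,0,1.4,0],[-432,-357,0,0,0,1.4,0],[-432,-357,0,0,0,1.4,0],[-432,-357,0,0,0,1.4,0],[-432,-357,0,0,0,1.4,0],[-432,-357,0,0,0,1.4,0],[-432,-357,0,0,0,1.4,0],[-432,-357,0,0,0,1.4,0]], "squeeze": 20}}

```text
clock: 2.3
position: [0.5028, 0.1441, 0.232]
eef_rot: [2.37, 2.057, 0.001]
wrist_force: [0.3, 0.2, 0.4]
opening: 0.0
gripper_force: 0.0
```

```bash
cat > go.py <<'E'
import sys
from h import *
# go.py x y z yaw : tool target (holder-x aligned tool x, z down) -> shift/turn
def go(x,y,z,yaw):
    s=get_state();Rt=R.from_rotvec(s['eef_rot']).as_matrix()
    T=np.array([[np.cos(yaw),np.sin(yaw),0],[np.sin(yaw),-np.cos(yaw),0],[0,0,-1]])
    print('t',s['clock'],'pos',np.round(s['position'],4),'shift mm',((np.array([x,y,z])-s['position'])@Rt*1000).round(1),'turn',R.from_matrix(Rt.T@T).as_rotvec().round(4),'F',np.round(s['wrist_force'],2),'q',np.round(s['q'],2))
if __name__=='__main__':go(*map(float,sys.argv[1:]))
E
python3 go.py .545 -.358 .22 .1756
```

```text
t 2.3 pos [0.5028 0.1441 0.232 ] shift mm [-491.1  112.5   13.2] turn [ 3.8000e-03 -3.0000e-04  1.2538e+00] F [0.28 0.16 0.4 ] q [-0.74  0.34  0.47  1.9  -0.18  0.95 -0.33]
```

Emit:
{"api": "carry_out", "payload": {"targets": [[-491,112,13,0,0,1.254,0],[-491,112,13,0,0,1.254,0],[-491,112,13,0,0,1.254,0],[-491,112,13,0,0,1.254,0],[-491,112,13,0,0,1.254,0],[-491,112,13,0,0,1.254,0],[-491,112,13,0,0,1.254,0],[-491,112,13,0,0,1.254,0],[-491,112,13,0,0,1.254,0],[-491,112,13,0,0,1.254,0],[-491,112,13,0,0,1.254,0],[-491,112,13,0,0,1.254,0]]}}

```text
clock: 3.5
position: [0.5453, -0.3525, 0.218]
eef_rot: [3.129, 0.284, -0.001]
wrist_force: [-0.4, 0.8, -0.4]
opening: 0.003
gripper_force: 0.0
```

```bash
python3 - <<'E'
from h import *
from go import go
go(.545,-.358,.22,.1756)
im=grab_frame('wrist');cv2.imwrite('pics/w1.png',im[:,:,::-1])
for l in('slide_red_lug','slide_blue_lug'):print([(b['centre'],b['score']) for b in spotter.boxes_of('wrist',l)[:2]])
E
```

```text
t 3.5 pos [ 0.5453 -0.3525  0.218 ] shift mm [-1.2  5.3 -2. ] turn [0.0001 0.0005 0.0058] F [-0.36  0.8  -0.41] q [ 0.01  0.66  0.77  1.59 -0.5   1.1  -0.49]
[([0.5534, -0.324, 0.0197], 0.89)]
[([0.5657, -0.3762, 0.0231], 0.63)]
```

View pics/w1.png

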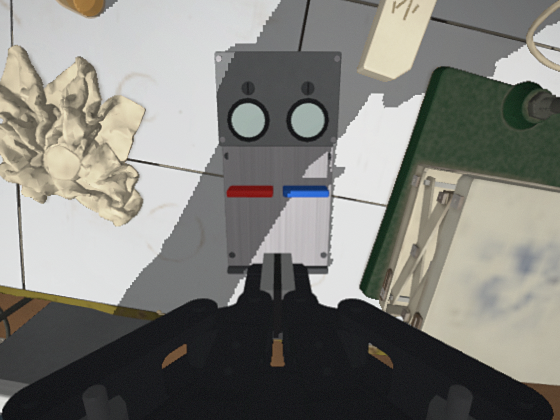

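```bash
python3 - <<'E'
from h import *
s=get_state();im=cv2.imread('pics/w1.png').astype(int);b,g,r=im[...,0],im[...,1],im[...,2]
sub=np.zeros(b.shape,bool);sub[170:215,215:345]=1
for n,m in(('red',(r-np.maximum(b,g)>50)&sub),('blue',(b-r>50)&sub)):
    y,x=np.nonzero(m);print(n,x.min(),x.max(),y.min(),y.max(),len(x))
    for cols in(range(x.min()+4,x.min()+10),range(x.max()-10,x.max()-4)):
        lo=np.mean([y[x==c].max() for c in cols])+1; hi=np.mean([y[x==c].min() for c in cols]);print('  rows',hi,lo,'frontTop',ray('wrist',(np.mean(cols)+.5,lo),.044,s).round(4),'backBottom',ray('wrist',(np.mean(cols)+.5,hi),.020,s).round(4))
    row=int(y.max())-2;xs=x[y==row];print('  lat',ray('wrist',(xs.min(),row),.044,s).round(4),ray('wrist',(xs.max()+1,row),.044,s).round(4))
c=cv2.imread('pics/w1.png')[40:280,205:350];cv2.imwrite('pics/c1.png',cv2.resize(c,None,fx=2.5*1,fy=2.5,interpolation=cv2.INTER_CUBIC))
E
```

```text
red 227 272 186 196 497
  rows 186.0 197.0 frontTop [ 0.5326 -0.3069  0.044 ] backBottom [ 0.5383 -0.3029  0.02  ]
  rows 186.0 197.0 frontTop [ 0.5385 -0.3382  0.044 ] backBottom [ 0.5446 -0.3362  0.02  ]
  lat [ 0.5344 -0.2994  0.044 ] [ 0.5432 -0.3457  0.044 ]
blue 283 328 186 197 523
  rows 186.0 197.66666666666666 frontTop [ 0.5426 -0.3636  0.044 ] backBottom [ 0.5497 -0.3631  0.02  ]
  rows 186.0 198.0 frontTop [ 0.5482 -0.3949  0.044 ] backBottom [ 0.556  -0.3964  0.02  ]
  lat [ 0.544 -0.356  0.044] [ 0.5528 -0.4023  0.044 ]
```

View pics/c1.png

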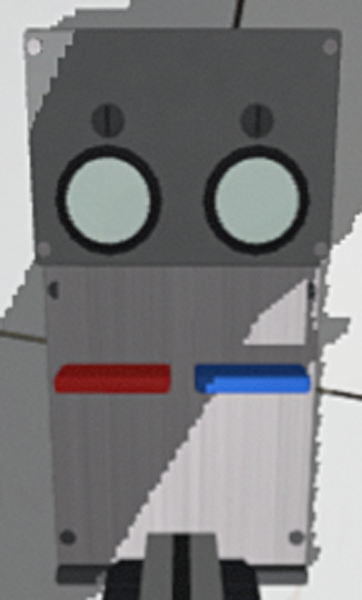

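```bash
python3 - <<'E'
from h import *
s=get_state()
L={'BL':((25,30),(.09,.061)),'BR':((339,30),(.09,-.061)),'FL':((36,264),(0,.061)),'FR':((328,264),(0,-.061))}
A=np.array([L[k][1] for k in L]);B=np.array([ray('wrist',(205+(L[k][0][0]+.5)/2.5,40+(L[k][0][1]+.5)/2.5),.0295,s)[:2] for k in L])
a,b=A-A.mean(0),B-B.mean(0);th=np.arctan2((a[:,0]*b[:,1]-a[:,1]*b[:,0]).sum(),(a*b).sum())
c,sn=np.cos(th),np.sin(th);Q=np.array([[c,-sn],[sn,c]]);o=B.mean(0)-Q@A.mean(0)
print(th,o,((B-o)@Q).round(4).tolist())
for n,p in dict(redL=(.5344,-.2994),redR=(.5432,-.3457),redf1=(.5326,-.3069),redf2=(.5385,-.3382),blueL=(.544,-.356),blueR=(.5528,-.4023),bf1=(.5426,-.3636),bf2=(.5482,-.3949)).items():print(n,((np.array(p)-o)@Q).round(4))
for y in(.029,-.029):
  for x in(-.016,-.029):print(y,x,Q@[x,y]+o)
E
```

```text
0.18708313137009033 [ 0.58982044 -0.34204644] [[0.0892, 0.06], [0.0891, -0.0599], [0.0009, 0.0599], [0.0009, -0.06]]
redL [-0.0465  0.0522]
redR [-0.0465  0.0051]
redf1 [-0.0497  0.0452]
redf2 [-0.0497  0.0133]
blueL [-0.0476 -0.0052]
blueR [-0.0476 -0.0523]
bf1 [-0.0504 -0.0124]
bf2 [-0.0507 -0.0442]
0.029 -0.016 [ 0.5687058  -0.31652836]
0.029 -0.029 [ 0.55593264 -0.31894628]
-0.029 -0.016 [ 0.57949344 -0.37351632]
-0.029 -0.029 [ 0.56672028 -0.37593424]
```

```bash
cat > lug.py <<'E'
from h import *
def lugs(cam='wrist',save=None,region=None):
    s=get_state();im=grab_frame(cam)
    if save:cv2.imwrite(save,im[:,:,::-1])
    r,g,b=[im[...,i].astype(int) for i in range(3)];out={}
    for n,m in(('red',(r-np.maximum(b,g)>50)),('blue',(b-r>50)&(b-g>25))):
        k,lab,st,ce=cv2.connectedComponentsWithStats(m.astype(np.uint8))
        pr=proj(cam,np.array([[.54,-.32 if n=='red' else -.378,.032]]),s)[0]
        c=[i for i in range(1,k) if st[i,4]>40]
        i=min(c,key=lambda i:np.hypot(*(ce[i]-pr)));out[n]=(lab==i,st[i],ce[i])
    return s,im,out
if __name__=='__main__':
    s,im,o=lugs('wrist')
    print(s['clock'],s['position'],s['eef_rot'])
    for n,(m,st,ce) in o.items():
        y,x=np.nonzero(m);row=y.max()-2;xs=x[y==row];A=ray('wrist',(xs.min(),y.max()+1),.044,s);B=ray('wrist',(xs.max()+1,y.max()+1),.044,s)
        print(n,st,ce.round(1),'front-top L,R',A.round(4),B.round(4),'len',np.linalg.norm(A-B).round(4))
    for cam in('scene','side'):
        s2,im,o=lugs(cam)
        for n,(m,st,ce) in o.items():print(cam,n,st,ce.round(1),'centre at z.034',ray(cam,ce+.5,.034).round(4))
E
python3 lug.py
```

```text
3.65 [ 0.54666505 -0.3488492   0.2180288 ] [-3.12623880e+00 -2.92256493e-01 -5.05385721e-04]
red [230 187  47  12 494] [253.1 193. ] front-top L,R [ 0.5297 -0.3032  0.044 ] [ 0.5385 -0.3497  0.044 ] len 0.0473
blue [286 188  47  12 534] [308.7 193.5] front-top L,R [ 0.5396 -0.361   0.044 ] [ 0.5484 -0.4076  0.044 ] len 0.0474
scene red [278 289   9  23 112] [281.6 300.5] centre at z.034 [ 0.538  -0.3303  0.034 ]
scene blue [286 309   9  24 128] [289.9 321. ] centre at z.034 [ 0.5489 -0.387   0.034 ]
side red [286 178   6  13  45] [288.4 184.3] centre at z.034 [ 0.5367 -0.3069  0.034 ]
side blue [317 288  15   9  49] [324.1 292. ] centre at z.034 [0.5065 0.1755 0.034 ]
```

```bash
python3 go.py .5596 -.3217 .075 .187
```

```text
t 3.8 pos [ 0.5466 -0.3493  0.2184] shift mm [ 17.8 -24.6 143.4] turn [-0.0009 -0.0006 -0.0007] F [ 0.79 -0.19 -0.36] q [ 0.    0.66  0.77  1.59 -0.5   1.1  -0.49]
```

Emit:
{"api": "carry_out", "payload": {"targets": [[18,-25,40,0,0,0,0],[18,-25,80,0,0,0,0],[18,-25,120,0,0,0,0],[18,-25,143,0,0,0,0],[18,-25,143,0,0,0,0],[18,-25,143,0,0,0,0]]}}

```text
clock: 4.4
position: [0.5594, -0.3231, 0.0761]
eef_rot: [3.128, 0.289, 0.001]
wrist_force: [0.7, -1.0, 0.7]
opening: 0.006
gripper_force: 0.0
```

```bash
cat > near.py <<'E'
import sys
from lug import *
s,im,o=lugs('wrist',sys.argv[1] if len(sys.argv)>1 else None)
print(s['clock'],s['position'].round(4),s['eef_rot'].round(3),'F',np.round(s['wrist_force'],1))
Rt=R.from_rotvec(s['eef_rot']).as_matrix();yaw=np.arctan2(Rt[1,0],Rt[0,0]);print('yaw',yaw.round(4))
for n,(m,st,ce) in o.items():
    y,x=np.nonzero(m);bot=y.max()+1;row=y.max()-2;xs=x[y==row];A=ray('wrist',(xs.min(),bot),.044,s);B=ray('wrist',(xs.max()+1,bot),.044,s)
    c=(A+B)/2;back=(c-s['position'])@Rt
    ys=[];q=range(xs.min()+6,xs.max()-6)
    for k in q: ys.append(y[x==k].max())
    print(n,'len',np.linalg.norm(A-B).round(4),'slope px',np.polyfit(list(q),ys,1)[0].round(4),'front-top mid in tool mm',(back*1000).round(1),'world',c.round(4))
E
python3 near.py pics/w2.png
```

```text
4.4 [ 0.5594 -0.3231  0.0761] [3.128e+00 2.890e-01 1.000e-03] F [ 0.7 -1.   0.7]
yaw 0.1845Traceback (most recent call last):
  File "near.py", line 11, in <module>
    print(n,'len',np.linalg.norm(A-B).round(4),'slope px',np.polyfit(list(q),ys,1)[0].round(4),'front-top mid in tool mm',(back*1000).round(1),'world',c.round(4))
                                                          ~~~~~~~~~~^^^^^^^^^^^^^^
    raise TypeError("expected non-empty vector for x")
TypeError: expected non-empty vector for x
```

View pics/w2.png

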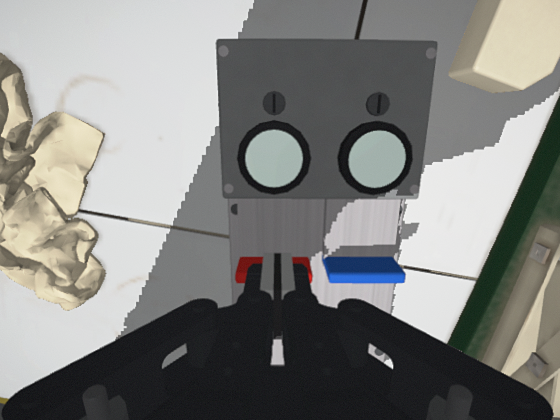

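```bash
python3 - <<'E'
from h import *
s=get_state();print(s['position'],s['wrist_force'])
Rt=R.from_rotvec(s['eef_rot']).as_matrix()
im=cv2.imread('pics/w2.png').astype(int);b,g,r=im[...,0],im[...,1],im[...,2]
for n,m in(('red',r-np.maximum(b,g)>50),('blue',(b-r>50)&(b-g>25))):
    m[:, :225]=0;m[:235]=0;m[300:]=0;m[:,415:]=0
    y,x=np.nonzero(m);print(n,x.min(),x.max(),y.min(),y.max())
    for t,px,z in(('frontTopL',(x.min()+3,y.max()+1),.044),('frontTopR',(x.max()-2,y.max()+1),.044),('backBotL',(x.min(),y.min()),.02)):
        print('  ',t,((ray('wrist',px,z,s)-s['position'])@Rt*1000).round(1))
for t,px in(('FL',(221,198)),('FR',(419.5,198)),('BL',(216.5,40)),('BR',(437,40))):print(t,((ray('wrist',px,.0295,s)-s['position'])@Rt*1000).round(1))
E
```

```text
[ 0.55995504 -0.32367397  0.07701302] [ 0.0455019  -0.01791381  0.6589727 ]
red 235 311 257 282
   frontTopL [-25.5 -23.5  32.9]
   frontTopR [-25.5  20.5  33. ]
   backBotL [-19.  -28.1  56.9]
blue 322 404 257 283
   frontTopL [-26.2  30.5  33. ]
   frontTopR [-26.5  78.7  33.1]
   backBotL [-19.   31.6  57. ]
FL [ 25.1 -33.9  47.5]
FR [25.2 89.3 47.7]
BL [113.7 -32.2  47.7]
BR [114.5  88.3  47.9]
```

Emit:
{"api": "carry_out", "payload": {"targets": [[0,-1,20,0,0,0,0],[0,-1,35,0,0,0,0],[0,-1,45,0,0,0,0],[0,-1,49,0,0,0,0],[0,-1,49,0,0,0,0],[0,-1,49,0,0,0,0]]}}

```text
clock: 5.05
position: [0.559, -0.3227, 0.0269]
eef_rot: [3.128, 0.288, 0.001]
wrist_force: [0.7, -0.8, -0.2]
opening: 0.0
gripper_force: 0.0
```

Now approach toward the lug slowly.

Emit:
{"api": "carry_out", "payload": {"targets": [[-1,0,0,0,0,0,0],[-2,0,0,0,0,0,0],[-3,0,0,0,0,0,0],[-4,0,0,0,0,0,0],[-5,0,0,0,0,0,0],[-6,0,0,0,0,0,0],[-6,0,0,0,0,0,0]]}}

```text
clock: 5.75
position: [0.5526, -0.3235, 0.0263]
eef_rot: [-3.128, -0.288, 0.0]
wrist_force: [0.7, 0.1, 0.1]
opening: -0.0
gripper_force: 0.0
```

Emit:
{"api": "carry_out", "payload": {"targets": [[-0.5,0,0,0,0,0,0],[-1,0,0,0,0,0,0],[-1.5,0,0,0,0,0,0],[-2,0,0,0,0,0,0],[-2,0,0,0,0,0,0]]}}

```text
clock: 6.25
position: [0.551, -0.3237, 0.0263]
eef_rot: [-3.128, -0.288, -0.0]
wrist_force: [1.5, 0.5, -1.1]
opening: -0.002
gripper_force: 0.6
```

Emit:
{"api": "carry_out", "payload": {"targets": [[-0.5,0,0,0,0,0,0],[-1,0,0,0,0,0,0],[-1.5,0,0,0,0,0,0],[-2,0,0,0,0,0,0],[-2,0,0,0,0,0,0]]}}

```text
clock: 6.75
position: [0.5488, -0.3241, 0.0263]
eef_rot: [-3.128, -0.288, 0.0]
wrist_force: [0.1, 0.3, -0.1]
opening: -0.001
gripper_force: 0.5
```

Emit:
{"api": "carry_out", "payload": {"targets": [[-0.5,0,0,0,0,0,0],[-1,0,0,0,0,0,0],[-1.5,0,0,0,0,0,0],[-2,0,0,0,0,0,0],[-2,0,0,0,0,0,0]]}}

```text
clock: 7.25
position: [0.5468, -0.3245, 0.0263]
eef_rot: [-3.128, -0.288, 0.0]
wrist_force: [1.0, 1.5, -0.5]
opening: 0.002
gripper_force: 0.5
```

Emit:
{"api": "carry_out", "payload": {"targets": [[-0.5,0,0,0,0,0,0],[-1,0,0,0,0,0,0],[-1.5,0,0,0,0,0,0],[-2,0,0,0,0,0,0]]}}

```text
clock: 7.65
position: [0.545, -0.3248, 0.0263]
eef_rot: [-3.128, -0.288, -0.0]
wrist_force: [2.2, -0.2, 0.5]
opening: -0.001
gripper_force: 0.6
```

```bash
cat > gap.py <<'E'
# front-top edges of both lugs in the wrist view, in tool mm
from h import *
import sys
s=get_state();im=grab_frame('wrist')
if len(sys.argv)>1:cv2.imwrite(sys.argv[1],im[:,:,::-1])
print(s['clock'],s['position'].round(4),'F',np.round(s['wrist_force'],1))
Rt=R.from_rotvec(s['eef_rot']).as_matrix();r,g,b=[im[...,i].astype(int) for i in range(3)]
for n,m in(('red',r-np.maximum(b,g)>50),('blue',(b-r>50)&(b-g>25))):
    k,lab,st,ce=cv2.connectedComponentsWithStats(m.astype(np.uint8))
    for i in range(1,k):
        if st[i,4]<40 or not(120<ce[i][0]<520):continue
        x,y,w,h,a=st[i]
        print(n,st[i],[((ray('wrist',p,.044,s)-s['position'])@Rt*1000).round(1)[:2] for p in((x+3,y+h),(x+w-3,y+h))],'backbot',((ray('wrist',(x,y),.02,s)-s['position'])@Rt*1000).round(1)[:2])
E
python3 gap.py
```

```text
7.65 [ 0.545  -0.3248  0.0263] F [ 2.2 -0.2  0.5]
red [225 284  20  23 271] [array([ -9.1, -21.5]), array([ -9.1, -15.2])] backbot [-11.1 -26.7]
red [311 284  13  21 146] [array([-8.1, 17.4]), array([-8.1, 20.6])] backbot [-11.   18.6]
blue [ 340  271  113   39 3573] [array([-10.7,  30.7]), array([-11.2,  80.2])] backbot [-3.5 33.4]
```

Emit:
{"api": "carry_out", "payload": {"targets": [[-0.5,0,0,0,0,0,0],[-1,0,0,0,0,0,0],[-1.5,0,0,0,0,0,0],[-2,0,0,0,0,0,0]]}}

```text
clock: 8.1
position: [0.544, -0.3248, 0.0264]
eef_rot: [-3.128, -0.289, -0.002]
wrist_force: [4.8, 0.5, -2.2]
opening: -0.003
gripper_force: 2.6
```

Emit:
{"api": "carry_out", "payload": {"targets": [[-0.5,0,0,0,0,0,0],[-1,0,0,0,0,0,0],[-1.5,0,0,0,0,0,0],[-2,0,0,0,0,0,0]]}}

```text
clock: 8.5
position: [0.5439, -0.3247, 0.0267]
eef_rot: [3.128, 0.291, 0.007]
wrist_force: [8.8, 1.5, -3.4]
opening: -0.001
gripper_force: 4.6
```

Emit:
{"api": "carry_out", "payload": {"targets": [[-0.5,0,0,0,0,0,0],[-1,0,0,0,0,0,0],[-1.5,0,0,0,0,0,0],[-2,0,0,0,0,0,0]]}}

```text
clock: 8.9
position: [0.5438, -0.3245, 0.027]
eef_rot: [3.127, 0.292, 0.011]
wrist_force: [12.9, 2.3, -3.6]
opening: -0.002
gripper_force: 6.5
```

Emit:
{"api": "carry_out", "payload": {"targets": [[3,0,0,0,0,0,0],[6,0,0,0,0,0,0],[9,0,0,0,0,0,0],[12,0,0,0,0,0,0],[14,0,0,0,0,0,0],[14,0,-20,0,0,0,0],[14,0,-40,0,0,0,0],[14,0,-49,0,0,0,0],[14,0,-49,0,0,0,0]]}}

```text
clock: 9.8
position: [0.5538, -0.3243, 0.0776]
eef_rot: [3.126, 0.288, 0.004]
wrist_force: [-0.9, -0.9, -0.2]
opening: -0.001
gripper_force: 0.0
```

```bash
python3 go.py .5696 -.3777 .076 .187; python3 gap.py
```

```text
t 9.8 pos [ 0.5538 -0.3243  0.0776] shift mm [ 5.8 55.4  1.7] turn [ 0.0021 -0.0026 -0.0034] F [-0.88 -0.9  -0.16] q [ 0.02  0.81  0.65  1.69 -0.63  0.86 -0.44]
9.8 [ 0.5538 -0.3243  0.0776] F [-0.9 -0.9 -0.2]
red [235 259  28  26 341] [array([-27.2, -23.6]), array([-27.1,  -9.9])] backbot [-20.7 -28.3]
red [292 259  19  23 104] [array([-25.1,  11.9]), array([-25.1,  19.9])] backbot [-20.8  11. ]
blue [ 324  248   81   26 1884] [array([-19.6,  31.5]), array([-19.8,  78.2])] backbot [-12.6  32.7]
```

Emit:
{"api": "carry_out", "payload": {"targets": [[3,30,0,0,0,0,0],[6,55.5,0,0,0,0,0],[6,55.5,0,0,0,0,0],[6,55.5,0,0,0,0,0]]}}

```text
clock: 10.25
position: [0.5681, -0.3767, 0.0743]
eef_rot: [-3.127, -0.287, 0.002]
wrist_force: [0.4, 1.0, -0.9]
opening: 0.001
gripper_force: 0.0
```

```bash
python3 gap.py pics/w3.png;python3 go.py .5696 -.3777 .027 .187
```

```text
10.25 [ 0.5681 -0.3767  0.0743] F [ 0.4  1.  -0.9]
red [ 148  266   82   28 2028] [array([-32. , -77.7]), array([-31.7, -30.2])] backbot [-24.8 -88. ]
blue [241 256  22  27 238] [array([-24. , -19.5]), array([-24. ,  -9.7])] backbot [-17.1 -23.7]
blue [292 256  27  27 347] [array([-24. ,  11.7]), array([-24. ,  24.5])] backbot [-17.   10.8]
t 10.3 pos [ 0.5683 -0.3757  0.0743] shift mm [ 0.9  2.3 47.3] turn [-0.002   0.001  -0.0031] F [-0.44  1.28  0.72] q [ 0.11  0.87  0.65  1.57 -0.62  0.92 -0.41]
```

View pics/w3.png

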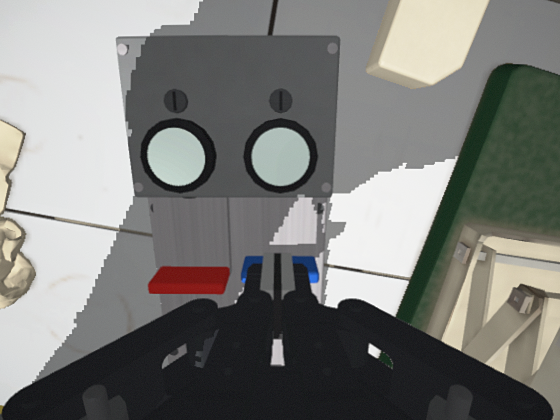

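Emit:
{"api": "carry_out", "payload": {"targets": [[0,2,20,0,0,0,0],[0,2,35,0,0,0,0],[0,2,44,0,0,0,0],[0,2,47,0,0,0,0],[0,2,47,0,0,0,0],[-3,2,47,0,0,0,0],[-5,2,47,0,0,0,0],[-5,2,47,0,0,0,0]]}}

```text
clock: 11.1
position: [0.5641, -0.3803, 0.0289]
eef_rot: [3.128, 0.287, 0.001]
wrist_force: [-0.5, -0.9, -0.3]
opening: -0.0
gripper_force: 0.0
```

Emit:
{"api": "carry_out", "payload": {"targets": [[-1,0,0,0,0,0,0],[-2,0,0,0,0,0,0],[-3,0,0,0,0,0,0],[-4,0,0,0,0,0,0]]}}

```text
clock: 11.5
position: [0.561, -0.3804, 0.0285]
eef_rot: [3.128, 0.289, 0.002]
wrist_force: [1.1, 0.3, 1.0]
opening: -0.002
gripper_force: 0.8
```

Emit:
{"api": "carry_out", "payload": {"targets": [[-1,0,0,0,0,0,0],[-2,0,0,0,0,0,0],[-3,0,0,0,0,0,0],[-4,0,0,0,0,0,0]]}}

```text
clock: 11.9
position: [0.5568, -0.3812, 0.0285]
eef_rot: [3.128, 0.289, 0.001]
wrist_force: [1.8, 0.1, 1.9]
opening: -0.003
gripper_force: 1.2
```

Emit:
{"api": "carry_out", "payload": {"targets": [[-1,0,0,0,0,0,0],[-2,0,0,0,0,0,0],[-3,0,0,0,0,0,0],[-4,0,0,0,0,0,0]]}}

```text
clock: 12.3
position: [0.5528, -0.382, 0.0285]
eef_rot: [3.128, 0.289, 0.001]
wrist_force: [2.5, 0.5, 2.6]
opening: -0.002
gripper_force: 1.5
```

Emit:
{"api": "carry_out", "payload": {"targets": [[-1,0,0,0,0,0,0],[-2,0,0,0,0,0,0],[-3,0,0,0,0,0,0],[-4,0,0,0,0,0,0]]}}

```text
clock: 12.7
position: [0.5486, -0.3827, 0.0283]
eef_rot: [-3.128, -0.288, -0.0]
wrist_force: [2.8, 0.6, 3.0]
opening: -0.002
gripper_force: 1.4
```

Emit:
{"api": "carry_out", "payload": {"targets": [[-1,0,0,0,0,0,0],[-2,0,0,0,0,0,0],[-3,0,0,0,0,0,0],[-4,0,0,0,0,0,0]]}}

```text
clock: 13.1
position: [0.5446, -0.3834, 0.0283]
eef_rot: [3.128, 0.288, 0.0]
wrist_force: [2.6, 0.2, 1.8]
opening: 0.001
gripper_force: 1.4
```

Emit:
{"api": "carry_out", "payload": {"targets": [[-1,0,0,0,0,0,0],[-2,0,0,0,0,0,0],[-3,0,0,0,0,0,0],[-4,0,0,0,0,0,0]]}}

```text
clock: 13.5
position: [0.5407, -0.3841, 0.0283]
eef_rot: [3.128, 0.288, 0.0]
wrist_force: [2.8, 0.7, 2.5]
opening: 0.002
gripper_force: 1.5
```

```bash
python3 gap.py
```

```text
13.5 [ 0.5407 -0.3841  0.0283] F [2.8 0.7 2.5]
red [  96  257  114   37 3675] [array([ -4.1, -81. ]), array([ -3.7, -31.1])] backbot [  3.3 -94.3]
blue [ 241  162   70   28 1489] [array([ 44.6, -12.8]), array([44.6, 13.4])] backbot [ 52.7 -16.4]
blue [226 282  19  24 272] [array([ -9.9, -21.4]), array([ -9.9, -15.4])] backbot [-11.  -26.5]
blue [310 282  15  23 174] [array([-9.4, 17.2]), array([-9.4, 21.4])] backbot [-11.   18.3]
```

Emit:
{"api": "carry_out", "payload": {"targets": [[-1.5,0,0,0,0,0,0],[-3,0,0,0,0,0,0],[-4.5,0,0,0,0,0,0],[-6,0,0,0,0,0,0],[-7.5,0,0,0,0,0,0],[-9,0,0,0,0,0,0],[-10.5,0,0,0,0,0,0],[-12,0,0,0,0,0,0],[-13.5,0,0,0,0,0,0],[-15,0,0,0,0,0,0]]}}

```text
clock: 14.55
position: [0.5258, -0.3869, 0.0283]
eef_rot: [-3.128, -0.288, 0.0]
wrist_force: [1.9, 0.2, 1.7]
opening: 0.001
gripper_force: 1.2
```

Emit:
{"api": "carry_out", "payload": {"targets": [[-1.5,0,0,0,0,0,0],[-3,0,0,0,0,0,0],[-4.5,0,0,0,0,0,0],[-6,0,0,0,0,0,0],[-7.5,0,0,0,0,0,0],[-9,0,0,0,0,0,0],[-10.5,0,0,0,0,0,0],[-12,0,0,0,0,0,0],[-13.5,0,0,0,0,0,0],[-15,0,0,0,0,0,0]]}}

```text
clock: 15.55
position: [0.5111, -0.3897, 0.0283]
eef_rot: [-3.128, -0.288, 0.0]
wrist_force: [2.2, 0.3, 1.3]
opening: -0.002
gripper_force: 1.1
```

Emit:
{"api": "carry_out", "payload": {"targets": [[-1.5,0,0,0,0,0,0],[-3,0,0,0,0,0,0],[-4.5,0,0,0,0,0,0],[-6,0,0,0,0,0,0],[-7.5,0,0,0,0,0,0],[-9,0,0,0,0,0,0],[-10.5,0,0,0,0,0,0],[-12,0,0,0,0,0,0],[-13.5,0,0,0,0,0,0],[-15,0,0,0,0,0,0]]}}

```text
clock: 16.55
position: [0.4963, -0.3924, 0.0283]
eef_rot: [-3.128, -0.288, 0.0]
wrist_force: [1.5, 0.3, -0.0]
opening: -0.005
gripper_force: 0.9
```

```bash
python3 gap.py pics/w4.png
```

```text
16.55 [ 0.4963 -0.3924  0.0283] F [ 1.5  0.3 -0. ]
red [131  55  23   3  47] [array([ 94.6, -52.1]), array([ 94.5, -45.8])] backbot [ 99.8 -63.3]
red [  78  171  130   27 3143] [array([ 41.3, -81.1]), array([ 41.3, -29. ])] backbot [ 48.7 -95.7]
blue [ 239  117   74   73 4183] [array([ 44.6, -13.6]), array([44.7, 14.2])] backbot [ 73.3 -16.7]
blue [226 282  19  24 266] [array([ -9.9, -21.4]), array([ -9.9, -15.4])] backbot [-11.  -26.5]
blue [310 282  15  23 173] [array([-9.3, 17.2]), array([-9.4, 21.3])] backbot [-10.9  18.3]
```

View pics/w4.png

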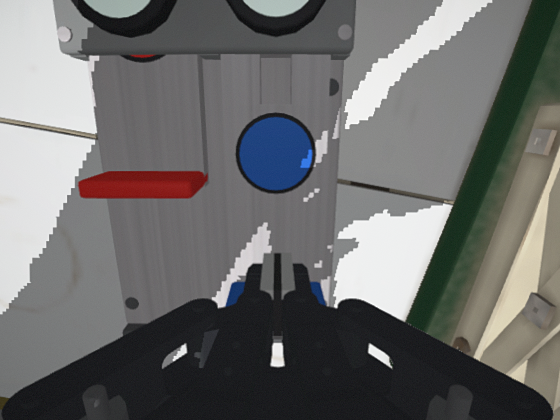

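Emit:
{"api": "carry_out", "payload": {"targets": [[-1.5,0,0,0,0,0,0],[-3,0,0,0,0,0,0],[-4.5,0,0,0,0,0,0],[-6,0,0,0,0,0,0],[-7.5,0,0,0,0,0,0],[-9,0,0,0,0,0,0],[-10,0,0,0,0,0,0],[-11,0,0,0,0,0,0],[-12,0,0,0,0,0,0]]}}

```text
clock: 17.5
position: [0.4846, -0.3946, 0.0283]
eef_rot: [-3.128, -0.288, 0.0]
wrist_force: [1.2, -0.1, 0.3]
opening: -0.002
gripper_force: 0.7
```

Emit:
{"api": "carry_out", "payload": {"targets": [[-1,0,0,0,0,0,0],[-2,0,0,0,0,0,0],[-3,0,0,0,0,0,0],[-4,0,0,0,0,0,0],[-5,0,0,0,0,0,0],[-6,0,0,0,0,0,0],[-6.5,0,0,0,0,0,0],[-7,0,0,0,0,0,0],[-7,0,0,0,0,0,0]]}}

```text
clock: 18.4
position: [0.4777, -0.3959, 0.0283]
eef_rot: [3.128, 0.288, -0.0]
wrist_force: [0.8, 0.2, 0.1]
opening: 0.0
gripper_force: 0.3
```

```bash
python3 gap.py pics/w5.png
```

```text
18.4 [ 0.4777 -0.3959  0.0283] F [0.8 0.2 0.1]
red [122   5  31   4  97] [array([110.9, -53.6]), array([110.8, -44.6])] backbot [119.5 -65. ]
red [  70  130  136   23 2817] [array([ 59.9, -81.2]), array([ 59.7, -28.6])] backbot [ 68.  -96.2]
blue [ 239  117   74   73 4188] [array([ 44.6, -13.6]), array([44.6, 14.2])] backbot [ 73.3 -16.7]
blue [226 282  19  24 270] [array([ -9.9, -21.4]), array([ -9.9, -15.4])] backbot [-11.  -26.5]
blue [310 282  16  23 177] [array([-9.3, 17.2]), array([-9.4, 21.8])] backbot [-10.9  18.3]
```

View pics/w5.png

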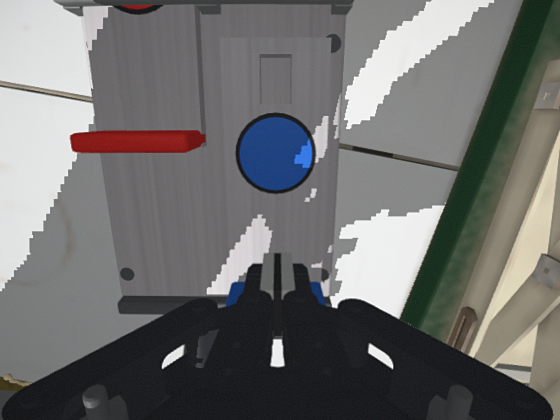

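Emit:
{"api": "carry_out", "payload": {"targets": [[2,0,0,0,0,0,0],[5,0,0,0,0,0,0],[9,0,0,0,0,0,0],[9,0,-2,0,0,0,0],[9,0,-20,0,0,0,0],[9,0,-60,0,0,0,0],[9,0,-110,0,0,0,0],[9,0,-110,0,0,0,0],[9,0,-110,0,0,0,0],[9,0,-110,0,0,0,0]]}}

```text
clock: 19.45
position: [0.4863, -0.3936, 0.1382]
eef_rot: [-3.127, -0.288, 0.001]
wrist_force: [-0.6, 1.0, 0.3]
opening: 0.004
gripper_force: 0.0
```

```bash
python3 gap.py pics/w6.png
```

```text
19.45 [ 0.4863 -0.3936  0.1382] F [-0.6  1.   0.3]
red [166 136  70  13 807] [array([ 50.5, -79.1]), array([ 50.4, -31.7])] backbot [ 58.5 -88.7]
blue [ 256  128   43   43 1435] [array([ 34.1, -12.8]), array([34.1, 14.9])] backbot [ 64.6 -16.1]
blue [ 247  228   60   19 1045] [array([-27.5, -21.1]), array([-27.5,  22.4])] backbot [-19.9 -25.4]
```

View pics/w6.png

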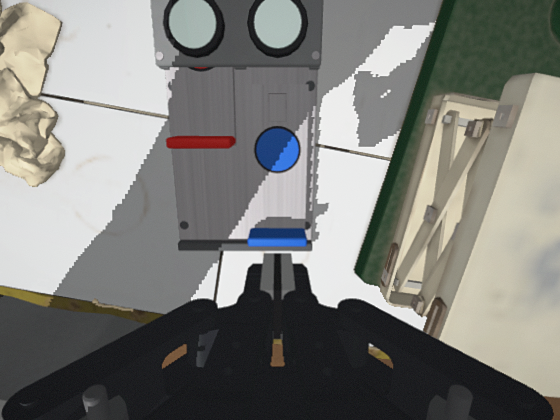

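```bash
python3 -c "
from plant import *
print(ticket.sign_off())"
```

```text
the job is handed in; nothing more can be done
None
```

The blue slide was the free one: it now lies straight on the rest with its tail about 13 mm clear of the housing. The red slide is locked: it stopped dead after about 8 mm at 13 N and is still in its channel. The job was handed in at about 19.5 s, with no verdict shown.

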